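Set and lock the length stop of a tile jig

ROBOT

A 7-joint arm with a two-finger parallel gripper is mounted at the origin on the work surface. World frame = base frame: x ahead of the robot, y to its left, z up, the work surface at z = 0. Lengths are in m, angles in degrees, forces in N, time in s.
With the tool pointing down it reaches from about 0.425 to 0.825 m from the base axis. Payload 3.6 kg.
Tool frame: the origin (TCP) lies between the finger pads; the fingertips stand 22 mm ahead of it and the grasp point (between the pads) lies 3 mm ahead of it; z points along the fingers, y is the line along which they close (so a half turn about z gives the same grasp; the last joint's range is limited). The gripper opens to 85 mm and grips with 20 to 120 N. Pads are 22 mm wide; open, the fingers measure 114 mm over their backs; the gripper's body (76 mm by 85 mm) begins 54 mm behind the grasp point. The pads swing forward as they close: fully open they stand 13 mm farther back than shut.
Start: joints at [63.455, 35.231, -0.722, 81.555, 0.464, 63.22, -2.315], TCP at [0.275, -0.589, 0.253] pointing down, gripper open.
Joint ranges: [-178.69, 178.69], [-17.37, 117.87], [-77.05, 75.6], [15.02, 138.74], [-78.02, 258.01], [0.78, 113.62], [-162.83, 162.83]. Speed limits (degrees/s): [159.86, 159.86, 180, 180, 180, 180, 180].

INTERFACE

Orientations are given as a 3x3 rotation matrix whose columns are the frame's x, y, z axes.
In Python, from station import monitor, imaging, env gives the robot as it stands. The module is installed in compiled form; this text tells all that it offers.
- The arm moves only by the tool drive_tool, never from a script. Its argument "plan" is a list of rows, each a list of 2 entries, a list of its own where there are three numbers: the shift along the world's x, y, z as a fraction of full scale, then the turn, a rotation vector about the world's x, y, z as a fraction of full scale. A call has 1 to 5 rows; each row shifts and turns the commanded pose from where the row before left it; what a row does not reach is not made up. Full scale, the value 1, is 2.5 cm for a shift and pi rad for a turn. A row lasts 1/12 s, in which the tool goes at most 41.7 mm and 7.16 degrees, less where a joint would pass 70% of its speed; a pose out of reach is approached as far as the arm can. A call with a number of a shift or a turn outside -1 to 1 is refused whole. A call with a gripper value outside its range is refused whole. "grip" is the closure, from -1 (fully open) to 1 (shut), set as the call begins (left out, the last holds). The fingers move at their own pace and stop on an object; "grip_force" is the grip in N (left out, the last holds). Time passes only in rows, so rows that do not move let the fingers close. It gives the time, the measured TCP pose, the force, the opening and the grip force at its end, in the units of the state.
- monitor.get_obs(): the state, without advancing time (a new reading comes with each control period).
- imaging.read_camera(name): name is "scene" or "top" or "wrist"; returns a dict with "color" (420x560x3 uint8, red, green, blue), "z_map" (420x560 float32, m along the optical axis (not along the pixel's ray), 0 where there is no reading), "fovy" (degrees; the focal length in pixels is half the picture's height over the tangent of half this angle, whatever the lens; pixels are square), "cx", "cy" (the principal point, pixels), "world_from_camera" (4x4, takes a point from camera to world coordinates). Camera axes: x right, y down, z forward; pixel columns grow to the right and rows downward; lengths in m; the calibration is good to about 2 mm. The wrist camera is an equidistant fisheye: a pixel r from the principal point sees the ray r / f radians off the axis. A picture is of the moment at which its call begins.
- env.job_done(): hands the job in; it is judged then, once.
The state is a dict: "t": time; "joints": joint angles; "dq": joint speeds; "tau": joint torques, N m; "tcp_pos": TCP position; "tcp_rot": TCP orientation; "force": force on the tool from outside, world axes, zero at the start; "moment": the same for the moment, N m; "grip_width": opening from 0.0 (shut) to 1.0 (fully open); "grip_force": force on a finger pad.
Only numpy, scipy, OpenCV 4.12 (cv2) and the standard library are available. Lean on these libraries where they do the work, as an engineer would, in place of code of your own. Each camera call takes 0.05 s, during which the arm holds its last target. There are 200 camera calls.

TASK

Set the tile jig's length stop from the terracotta sample tile: slide the loose blue stop carriage along its rail until the tile sits snug between the end fence and the stop, then turn the red T-handle clockwise to its stop to lock the carriage there. Do not shove the tile hard enough to crack it, and leave the other things on the table where they are.

Things in the scene. Friction and masses are not known exactly. Their poses are not given: they have to be found in the camera images.
- jig: tile jig fixed to the table; origin at table height. Plywood bed 15 mm thick, x -75 to +95, y -210 to +210 mm. Dark wooden end fence at the -y end, 30 mm above the bed, inner face at y = -190. Aluminium rail along y at x = -65 to -30 (the robot's side), 25 mm above the bed. May be turned a little about the vertical
- sample_tile: loose terracotta tile 95 (x) x 150 (y) x 12 mm, origin at centre of its underside, flat on the bed between fence and stop, beside the rail; starts 2 to 25 mm off the fence, slightly askew. Home against the fence its centre is at jig y = -115 mm, its other edge at -40 mm
- stop_carriage (a joint): slide of the blue carriage on the rail (m), grows towards the fence (-y of jig), 0 to 0.175; stop face at jig y = 0.108 - value, so 0.148 touches a tile that is home. Block 66 (x) x 64 (y) mm, top 72 mm above the table, its centre 32 mm to +y of the stop face. Slides with about 2 N while the handle is loose, held when locked
- stop_face (a point): on the face of the steel stop plate that meets the tile, 6 mm above the bed, 62.5 mm from the rail's centre line away from the robot; axes as the jig. Plate 12 mm thick, 30 mm high, 2 mm clear of the bed, reaching 80 mm from the carriage over the bed
- clamp_knob (a joint): angle of the red T-handle (rad): 0 fully loose, starts at 0 to 0.2, grows clockwise as seen looking at the handle, hard stop at 1.45; grips the rail from about 0.8, locked above 1.2; takes about 0.15 N m. Stays where it is left
- knob_grip (a point): centre of the T-handle's red bar, on its axis; turns with it. Bar 80 mm long (x), 16 thick (y), 22 tall (z, outward along the axis). The axis leans 30 degrees from vertical to +x of the jig (away from the robot); lean the tool likewise. 18 mm free under the bar beside a 14 mm stem. From above its far end points 40 degrees left of +x when loose, 43 right at the stop
- glaze_jar_a: glaze jar with blue lid, 66 mm across, 70 mm high; origin: centre of underside
- glaze_jar_b: glaze jar with yellow lid, 66 mm across, 70 mm high; origin: centre of underside
- bisque_bowl: white bowl, 100 mm across, 50 mm high; origin: centre of underside
- mug: blue mug, 76 mm across, 85 mm high, handle at its +y; origin: centre of underside
- glaze_brush: brush lying flat, 170 mm long along its x; origin under it
- tile_stack: block of three stacked tiles, 100 x 100 x 24 mm; origin: centre of underside

How it is judged:
By the outcome, as a careful person would: the job done as asked, in the order asked, and still so for the second after the job is handed in, with the robot touching nothing.
It also fails if it takes over 42 s, if anything falls off the work surface, if the arm or the gripper's body presses on something with over 40 N, if the wrist force passes 120 N, or if a joint passes its speed limit or range.

## Working session

There is one attempt and no reset: what is moved stays moved. The work goes in short steps, Python scripts to look and compute and a tool call to move; the robot and the scene stay as the last step left them, time stands still between calls to the robot, and variables do not carry over. Pictures are saved under pics/ and viewed, at most 10 in all, crops included, and the job is handed in when it is done.

Besides the shell and the picture viewer there is one more tool, called after "Call:" as a command line: name --argument value ..., lists and objects as JSON in quotes. drive_tool: Moves the arm, as the interface text tells. Shift numbers are shares of 2.5 cm and turn numbers shares of pi rad, none past 1 either way. Its arguments: {"type":"object","properties":{"plan":{"type":"array","items":{"type":"array"}},"grip":{"type":"number"},"grip_force":{"type":"number"}},"required":["plan"]}

```bash
mkdir -p pics; cat > h.py <<'E'
import numpy as np, cv2
from station import monitor, imaging, env
def cam(n):
    d=imaging.read_camera(n); d['f']=210/np.tan(np.radians(d['fovy'])/2); return d
def save(d,name): cv2.imwrite('pics/'+name,cv2.cvtColor(d['color'],cv2.COLOR_RGB2BGR))
def pts(d):
    v,u=np.mgrid[:420,:560]; x=(u-d['cx'])/d['f']; y=(v-d['cy'])/d['f']; z=d['z_map']
    P=np.stack([x*z,y*z,z,np.ones_like(z)],-1)@d['world_from_camera'].T
    return P[...,:3]
def ray(d,u,v,h):
    T=d['world_from_camera']; r=T[:3,:3]@np.array([(u-d['cx'])/d['f'],(v-d['cy'])/d['f'],1]); o=T[:3,3]
    return o+r*(h-o[2])/r[2]
E
python3 - <<'E'
from h import *
a=cam('top');b=cam('scene')
save(a,'top0.png');save(b,'scene0.png')
np.savez('top0.npz',**a);np.savez('scene0.npz',**b)
for d in(a,b):print(d['fovy'],d['cx'],d['cy'],d['world_from_camera'].round(3).tolist(),(d['z_map']>0).mean())
s=monitor.get_obs();print(s)
E
```

```text
54.58157302239023 278.9817179911209 210.29760846438518 [[-0.021, -0.989, 0.149, 0.384], [-0.999, 0.024, 0.021, 0.01], [-0.024, -0.149, -0.989, 1.117], [0.0, 0.0, 0.0, 1.0]] 0.9963520408163266
53.52279618931467 280.67719711056446 200.13467299725238 [[-0.137, 0.741, -0.657, 1.241], [0.991, 0.104, -0.09, 0.139], [0.001, -0.663, -0.748, 0.875], [0.0, 0.0, 0.0, 1.0]] 0.9959651360544217
{'t': 0.1, 'joints': array([63.45455478, 35.28444124, -0.72196579, 81.63167079,  0.46573631,
       63.21770814, -2.31587342]), 'dq': array([-0.03648384, -0.02063433, -0.06440784, -0.36616651, -0.0615219 ,
        0.01627837,  0.09798211]), 'tau': array([ 1.45474565e-03, -4.70382500e+01,  2.60418579e-01, -1.71571040e+01,
        1.01724567e-02,  5.83787987e-03, -2.36106068e-06]), 'tcp_pos': array([ 0.27471417, -0.58840617,  0.25224838]), 'tcp_rot': array([[ 9.06088301e-01,  4.23087395e-01, -1.02263441e-03],
       [ 4.23088627e-01, -9.06086000e-01,  2.04330193e-03],
       [-6.20994354e-05, -2.28407696e-03, -9.99997390e-01]]), 'force': array([0.50491357, 0.15648429, 0.31310135]), 'moment': array([-0.02371014,  0.05542638,  0.01120558]), 'grip_force': 0.0, 'grip_width': 1.0009138768037842}
```

View pics/top0.png

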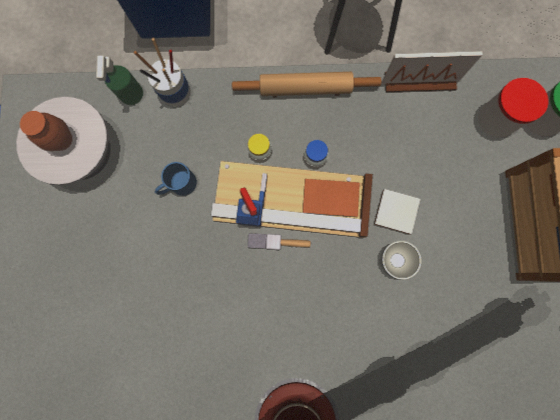

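View pics/scene0.png

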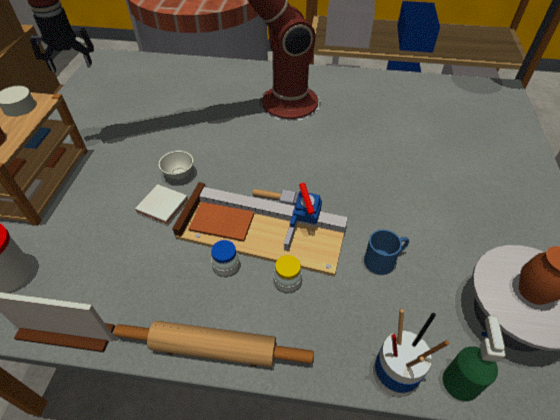

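The top view shows the jig across the middle: the fence is at the right (366,205) and the tile at (332,198). The carriage is at (250,210), with the red bar running from (243,190) to (255,213). The jars are at (259,147) and (317,152), just beyond the far side of the jig, and the brush is at (278,242) on the robot's side. The scene view agrees.

```bash
cat > m.py <<'E'
from h import *
def masks(d):
    hsv=cv2.cvtColor(d['color'],cv2.COLOR_RGB2HSV).astype(int);H,S,V=hsv[...,0],hsv[...,1],hsv[...,2]
    P=pts(d); box=(P[...,0]>.42)&(P[...,0]<.72)&(P[...,1]>-.30)&(P[...,1]<.25)
    z=P[...,2]
    return P,dict(red=((H<4)|(H>174))&(S>200)&(V>110)&box&(z>.075),
      tile=(H>3)&(H<13)&(S>150)&(V>100)&box&(z<.05),
      rail=(S<50)&(V>150)&box&(z>.028)&(z<.052),
      blue=(H>105)&(H<125)&(S>100)&box&(z>.05)&(P[...,0]<.6),
      wood=(H>12)&(H<25)&(S>80)&(V>150)&box&(z<.03),
      dark=(V<120)&(H<15)&(S>90)&box&(z>.02)&(z<.07)&(P[...,1]<-.12))
if __name__=='__main__':
  for n in('top','scene'):
    d=dict(np.load(n+'0.npz')); P,M=masks(d)
    out=d['color'].copy()
    for k,m in M.items():
        nl,l,st,c=cv2.connectedComponentsWithStats(m.astype(np.uint8))
        if nl<2: print(n,k,'none');continue
        i=1+st[1:,4].argmax(); q=P[l==i]; z0=np.median(q[:,2])
        (cx,cy),(w,h),a=cv2.minAreaRect(q[:,:2].astype(np.float32)*1000)
        pc=np.linalg.svd(q[:,:2]-q[:,:2].mean(0),full_matrices=False)[2][0]
        print(n,k,len(q),'mean',(q.mean(0)*1000).round(1),'zpct',np.percentile(q[:,2]*1000,[5,50,95]).round(1),'rect',round(cx,1),round(cy,1),round(w,1),round(h,1),round(a,1),'dir',np.degrees(np.arctan2(pc[1],pc[0])).round(1))
E
python3 m.py
```

```text
top red 23 mean [581.9 116.3 120.5] zpct [113.1 120.5 128.7] rect 582.1 118.7 25.0 11.8 31.8 dir -151.1
top tile 1793 mean [ 581.2 -108.6   27. ] zpct [23.6 27.  30.3] rect 581.5 -108.3 146.8 93.4 84.5 dir -96.1
top rail 1246 mean [519.1 -52.2  39.8] zpct [36.6 39.9 43.2] rect 519.3 -51.2 262.8 34.7 82.3 dir -97.7
top blue 368 mean [537.2 106.5  84.4] zpct [ 61.6  86.1 102.6] rect 554.3 107.7 60.1 92.0 83.0 dir 143.5
top wood 3703 mean [623.4  49.3  14.9] zpct [11.4 14.8 18.4] rect 612.1 4.9 398.5 124.4 82.4 dir -93.1
top dark 476 mean [ 557.6 -198.1   44.5] zpct [40.2 45.  48.2] rect 556.0 -198.3 20.6 168.0 82.2 dir 172.7
scene red 170 mean [569.4 108.5 127.3] zpct [112.3 128.3 142.4] rect 567.3 107.3 72.1 13.8 26.1 dir 26.5
scene tile 1592 mean [ 586.6 -107.3   25.7] zpct [23.  25.7 28.5] rect 581.0 -107.7 148.3 104.9 85.4 dir 83.9
scene rail 900 mean [522.2 -51.2  38.7] zpct [36.  38.8 41.2] rect 521.8 -53.9 257.2 36.8 82.4 dir 82.3
scene blue 423 mean [561.8 109.4  74.9] zpct [54.1 70.5 99.6] rect 558.5 109.2 63.6 88.0 82.4 dir 116.9
scene wood 3407 mean [624.4  81.8  13.8] zpct [11.1 13.8 16.5] rect 617.6 60.9 286.5 128.0 82.6 dir 83.8
scene dark 460 mean [ 572.8 -198.4   40.6] zpct [24.4 43.1 46. ] rect 560.9 -199.0 21.4 172.3 83.2 dir -7.1
```

```bash
cat > k.py <<'E'
from m import *
yaw=np.radians(-7.6); X=np.array([np.cos(yaw),np.sin(yaw),0]);Y=np.array([-np.sin(yaw),np.cos(yaw),0]);O=np.array([.5739,.0015,0])
Z=np.array([0,0,1.]); a=.5*X+np.cos(np.pi/6)*Z; Xp=np.cos(np.pi/6)*X-.5*Z
J=lambda p:np.stack([(p-O)@X,(p-O)@Y,(p-O)@Z],-1)*1000
if __name__=='__main__':
  rays=[]
  for n in('top','scene'):
    d=dict(np.load(n+'0.npz'));P=pts(d)
    hsv=cv2.cvtColor(d['color'],cv2.COLOR_RGB2HSV).astype(int);H,S,V=hsv[...,0],hsv[...,1],hsv[...,2]
    j=J(P); near=(abs(j[...,0]+20)<75)&(abs(j[...,1]-105)<75)
    m=((H<6)|(H>172))&(S>150)&(V>60)&near&(j[...,2]>60)
    v,u=np.nonzero(m); q=P[m]
    (cu,cv),sz,an=cv2.minAreaRect(np.stack([u,v],1).astype(np.float32)); print(n,len(u),(cu,cv),sz,an, 'zc',np.median(q[:,2]))
    T=d['world_from_camera']; r=T[:3,:3]@np.array([(cu-d['cx'])/d['f'],(cv-d['cy'])/d['f'],1]); rays.append((T[:3,3],r/np.linalg.norm(r)))
    c=q.mean(0); w=np.linalg.svd(q-c,full_matrices=False)[2][0]; w*=np.sign(w[0])
    print(' depth mean',c.round(4),J(c).round(1),'dir',w.round(3),'phi',np.degrees(np.arctan2(w@Y,w@Xp)).round(1),'a.w',(w@a).round(3))
  A=np.stack([rays[0][1],-rays[1][1]],1); s=np.linalg.lstsq(A,rays[1][0]-rays[0][0],rcond=None)[0]
  p0=rays[0][0]+s[0]*rays[0][1];p1=rays[1][0]+s[1]*rays[1][1]
  print('tri',((p0+p1)/2).round(4),np.linalg.norm(p0-p1).round(4),J((p0+p1)/2).round(1))
E
python3 k.py
```

```text
top 180 (248.20001220703125, 200.89999389648438) (28.621667861938477, 6.7082037925720215) 63.43495178222656 zc 0.13180019089674821
 depth mean [0.5578 0.1064 0.1307] [-29.8 101.8 130.7] dir [ 0.837  0.39  -0.385] phi 29.8 a.w 0.055
scene 195 (306.25, 198.24998474121094) (32.25522994995117, 6.008327484130859) 71.56504821777344 zc 0.1281890858723057
 depth mean [0.5695 0.1084 0.127 ] [-18.5 105.4 127. ] dir [ 0.807  0.401 -0.433] phi 30.3 a.w -0.002
tri [0.5609 0.1079 0.1168] 0.0009 [-27.  103.7 116.8]
```

```bash
cat > mv.py <<'E'
from k import *
from scipy.spatial.transform import Rotation as Ro
def tool(phi,sgn=-1):
    p=np.radians(phi); b=sgn*(np.cos(p)*Xp+np.sin(p)*Y); z=-a; return np.stack([b,np.cross(z,b),z],1)
def W(j): j=np.array(j)/1000; return O+j[0]*X+j[1]*Y+j[2]*Z
def delta(pos,R,n):
    s=monitor.get_obs(); dp=pos-s['tcp_pos']; rv=Ro.from_matrix(R@s['tcp_rot'].T).as_rotvec()
    print('dp',dp.round(4),'row shift',(dp/.025/n).round(3),'rv deg',np.degrees(rv).round(1),'row turn',(rv/np.pi/n).round(4))
E
python3 - <<'E'
from mv import *
R=tool(30); print(R.round(3)); p=W([-25,104.5,120])+a*.093; print(p)
delta(p,R,29)
d=dict(np.load('top0.npz'))
for u,v in((259,145),(317,150)): print('jar',J(ray(d,u,v,.07)).round(0))
E
```

```text
[[-0.81  -0.315 -0.496]
 [-0.396  0.916  0.066]
 [ 0.433  0.25  -0.866]]
[0.60903193 0.10223851 0.20054036]
dp [ 0.3343  0.6906 -0.0517] row shift [ 0.461  0.953 -0.071] rv deg [ 45.7  -5.2 171.4] row turn [ 0.0088 -0.001   0.0328]
jar [134.  99.  70.]
jar [137. -56.  70.]
```

Call:
drive_tool --plan '[[[0.46, 0.95, 0], [0.0088, -0.001, 0.0328]], [[0.46, 0.95, 0], [0.0088, -0.001, 0.0328]], [[0.46, 0.95, 0], [0.0088, -0.001, 0.0328]], [[0.46, 0.95, 0], [0.0088, -0.001, 0.0328]], [[0.46, 0.95, 0], [0.0088, -0.001, 0.0328]]]' --grip -0.3

```text
t: 0.52
tcp_pos: [0.3324, -0.4689, 0.2529]
tcp_rot: [[0.577, 0.817, -0.021], [0.811, -0.569, 0.138], [0.1, -0.096, -0.99]]
force: [0.6, -0.4, 0.0]
grip_width: 0.651
grip_force: 0.0
```

Call:
drive_tool --plan '[[[0.46, 0.95, 0], [0.0088, -0.001, 0.0328]], [[0.46, 0.95, 0], [0.0088, -0.001, 0.0328]], [[0.46, 0.95, 0], [0.0088, -0.001, 0.0328]], [[0.46, 0.95, 0], [0.0088, -0.001, 0.0328]], [[0.46, 0.95, 0], [0.0088, -0.001, 0.0328]]]'

```text
t: 0.93
tcp_pos: [0.3899, -0.3504, 0.253]
tcp_rot: [[0.105, 0.989, -0.105], [0.967, -0.077, 0.243], [0.232, -0.127, -0.964]]
force: [0.8, -0.0, -0.6]
grip_width: 0.651
grip_force: 0.0
```

Call:
drive_tool --plan '[[[0.46, 0.95, 0], [0.0088, -0.001, 0.0328]], [[0.46, 0.95, 0], [0.0088, -0.001, 0.0328]], [[0.46, 0.95, 0], [0.0088, -0.001, 0.0328]], [[0.46, 0.95, 0], [0.0088, -0.001, 0.0328]], [[0.46, 0.95, 0], [0.0088, -0.001, 0.0328]]]'

```text
t: 1.35
tcp_pos: [0.4475, -0.2318, 0.2529]
tcp_rot: [[-0.38, 0.896, -0.23], [0.853, 0.436, 0.288], [0.359, -0.087, -0.929]]
force: [0.6, 0.4, -0.0]
grip_width: 0.652
grip_force: 0.0
```

```bash
python3 - <<'E'
from mv import *
s=monitor.get_obs();print(s['t'],s['joints'].round(1),s['tcp_pos'])
delta(W([-25,104.5,120])+a*.093,tool(30),14)
E
```

```text
1.35 [ 47.6  34.7 -30.2  91.    5.4  77.   42.1] [ 0.44751271 -0.23183385  0.25292911]
dp [ 0.1615  0.3341 -0.0524] row shift [ 0.461  0.954 -0.15 ] rv deg [21.9 -2.6 82.6] row turn [ 0.0087 -0.001   0.0328]
```

Call:
drive_tool --plan '[[[0.46, 0.95, -0.15], [0.0088, -0.001, 0.0328]], [[0.46, 0.95, -0.15], [0.0088, -0.001, 0.0328]], [[0.46, 0.95, -0.15], [0.0088, -0.001, 0.0328]], [[0.46, 0.95, -0.15], [0.0088, -0.001, 0.0328]], [[0.46, 0.95, -0.15], [0.0088, -0.001, 0.0328]]]'

```text
t: 1.77
tcp_pos: [0.5052, -0.1133, 0.2339]
tcp_rot: [[-0.743, 0.564, -0.361], [0.5, 0.826, 0.262], [0.446, 0.014, -0.895]]
force: [0.4, 0.4, 0.8]
grip_width: 0.653
grip_force: 0.0
```

Call:
drive_tool --plan '[[[0.46, 0.95, -0.15], [0.0088, -0.001, 0.0328]], [[0.46, 0.95, -0.15], [0.0088, -0.001, 0.0328]], [[0.46, 0.95, -0.15], [0.0088, -0.001, 0.0328]], [[0.46, 0.95, -0.15], [0.0088, -0.001, 0.0328]], [[0.46, 0.95, -0.15], [0.0088, -0.001, 0.0328]]]'

```text
t: 2.18
tcp_pos: [0.5628, 0.0054, 0.2149]
tcp_rot: [[-0.883, 0.085, -0.461], [0.006, 0.985, 0.17], [0.469, 0.148, -0.871]]
force: [-0.0, -1.1, 0.6]
grip_width: 0.647
grip_force: 0.0
```

Call:
drive_tool --plan '[[[0.46, 0.95, -0.15], [0.0088, -0.001, 0.0328]], [[0.46, 0.95, -0.15], [0.0088, -0.001, 0.0328]], [[0.46, 0.95, -0.15], [0.0088, -0.001, 0.0328]], [[0.46, 0.95, -0.15], [0.0088, -0.001, 0.0328]], [[0, 0, 0], [0, 0, 0]]]'

```text
t: 2.6
tcp_pos: [0.6074, 0.1076, 0.1989]
tcp_rot: [[-0.803, -0.322, -0.502], [-0.408, 0.91, 0.069], [0.435, 0.261, -0.862]]
force: [-0.2, 2.0, 0.9]
grip_width: 0.649
grip_force: 0.0
```

```bash
python3 - <<'E'
from mv import *
s=monitor.get_obs();print(s['t'],s['joints'].round(1),s['tcp_pos'])
delta(W([-25,104.5,120])+a*.093,tool(30),1)
d=cam('wrist');save(d,'w1.png');np.savez('w1.npz',**d);print(d['fovy'],d['cx'],d['cy'],d['f'],d['world_from_camera'].round(3).tolist())
E
```

```text
2.6 [ 11.9  57.5 -49.8  65.5  21.9  97.2  80.3] [0.60737198 0.10760852 0.19885254]
dp [ 0.0017 -0.0054  0.0017] row shift [ 0.066 -0.215  0.068] rv deg [-0.5 -0.4 -0.6] row turn [-0.0029 -0.0021 -0.0031]
65.70646984690485 277.2322191329978 201.29304978615068 325.19226210127806 [[-0.322, 0.921, -0.219, 0.602], [0.91, 0.365, 0.196, 0.064], [0.261, -0.137, -0.956, 0.338], [0.0, 0.0, 0.0, 1.0]]
```

View pics/w1.png

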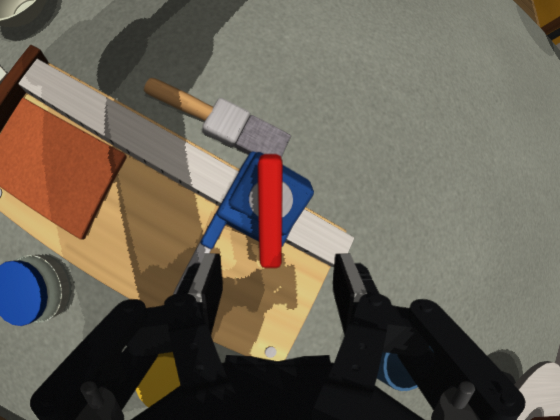

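The wrist view shows the red bar upright in the picture from (270,155) to (271,267), between the open fingers. The rail, stop plate (210,240) and tile (55,165) are also visible.

```bash
cat > w.py <<'E'
from mv import *
def fdir(d,u,v):
    x=(u-d['cx'])/d['f'];y=(v-d['cy'])/d['f'];r=np.hypot(x,y)+1e-9
    return np.stack([np.sin(r)*x/r,np.sin(r)*y/r,np.cos(r)],-1)
def wpts(d):
    v,u=np.mgrid[:420,:560]; k=fdir(d,u,v); p=k/k[...,2:]*d['z_map'][...,None]; T=d['world_from_camera']
    return p@T[:3,:3].T+T[:3,3]
def wray(d,u,v,h):
    T=d['world_from_camera'];r=T[:3,:3]@fdir(d,np.float64(u),np.float64(v));o=T[:3,3];return o+r*(h-o[2])/r[2]
def bar(d,show=True):
    P=wpts(d); hsv=cv2.cvtColor(d['color'],cv2.COLOR_RGB2HSV).astype(int);H,S,V=hsv[...,0],hsv[...,1],hsv[...,2]
    m=((H<5)|(H>174))&(S>200)&(V>100)&(P[...,2]>.09)
    nl,l,st,c=cv2.connectedComponentsWithStats(m.astype(np.uint8)); i=1+st[1:,4].argmax(); m=l==i
    v,u=np.nonzero(m); (cu,cv_),sz,an=cv2.minAreaRect(np.stack([u,v],1).astype(np.float32)); q=P[m]
    h=(q@a); 
    c=q.mean(0);w=np.linalg.svd(q-c,full_matrices=False)[2];w0=w[0]*np.sign(w[0][0])
    # top-face points: near max along a
    t=q[h>np.median(h)-.004]; 
    pl=np.linalg.svd(t-t.mean(0),full_matrices=False)[2][2]
    e=q@w0; 
    print('px',(cu,cv_),sz,'c',c.round(4),J(c).round(1),'h pct',(np.percentile(h-c@a,[5,50,95])*1000).round(1),'dir',w0.round(3),'phi',np.degrees(np.arctan2(w0@Y,w0@Xp)).round(1),'a.w',(w0@a).round(3),'len',(np.ptp(e)*1000).round(1),'mid',((e.max()+e.min())/2-c@w0).round(4),'nrm',pl.round(2))
    return P
E
python3 - <<'E'
from w import *
d=dict(np.load('w1.npz')); bar(d)
s=monitor.get_obs(); R=s['tcp_rot'];
print('a',a.round(3))
E
```

```text
px (270.0, 211.0) (112.0, 22.0) c [0.5626 0.1042 0.1306] [-24.8 100.3 130.6] h pct [-2.3 -0.   1.2] dir [ 0.791  0.404 -0.459] phi 30.4 a.w -0.032 len 123.5 mid -0.0184 nrm [-0.34  0.91  0.23]
a [ 0.496 -0.066  0.866]
```

```bash
python3 - <<'E'
from w import *
d=dict(np.load('w1.npz'));t=dict(np.load('top0.npz'));s=dict(np.load('scene0.npz'))
L=[]
for D,u,v,f in((t,248.2,200.9,0),(s,306.25,198.25,0),(d,270,211,1)):
    T=D['world_from_camera']; k=fdir(D,np.float64(u),np.float64(v)) if f else np.array([(u-D['cx'])/D['f'],(v-D['cy'])/D['f'],1])
    r=T[:3,:3]@k; L.append((T[:3,3],r/np.linalg.norm(r)))
def ls(L):
    A=np.vstack([np.eye(3)-np.outer(r,r) for o,r in L]);b=np.concatenate([(np.eye(3)-np.outer(r,r))@o for o,r in L]);return np.linalg.lstsq(A,b,rcond=None)[0]
for S in(L,L[::2],L[1:],L[:2]):
    c=ls(S);print(c.round(4),J(c).round(1),[ (np.linalg.norm(np.cross(c-o,r))*1000).round(1) for o,r in L])
# wrist checks: rail points, plate etc
P=wpts(d);j=J(P);hsv=cv2.cvtColor(d['color'],cv2.COLOR_RGB2HSV).astype(int)
m=(hsv[...,1]<50)&(hsv[...,2]>140)&(abs(j[...,2]-40)<5)&(abs(j[...,0]+47)<30)&(abs(j[...,1])<250); q=j[m]
for lo in(-150,-100,-50,0):
    z=q[(q[:,1]>lo)&(q[:,1]<lo+40)]; print('rail',lo,len(z),np.percentile(z[:,0],[2,98]).round(1),np.median(z[:,2]).round(1))
m=(hsv[...,0]>105)&(hsv[...,0]<125)&(hsv[...,1]>120)&(j[...,2]>64)&(j[...,2]<80)&(j[...,0]<10)&(abs(j[...,1]-105)<60);q=j[m];print('block top',len(q),np.percentile(q,[2,50,98],axis=0).round(1).tolist())
E
```

```text
[0.5604 0.1076 0.1165] [-27.4 103.4 116.5] [np.float64(0.6), np.float64(0.7), np.float64(0.8)]
[0.5604 0.1068 0.1194] [-27.3 102.6 119.4] [np.float64(0.3), np.float64(2.6), np.float64(0.3)]
[0.5593 0.1078 0.1148] [-28.6 103.5 114.8] [np.float64(2.0), np.float64(0.5), np.float64(0.5)]
[0.5609 0.1079 0.1168] [-27.  103.7 116.8] [np.float64(0.5), np.float64(0.5), np.float64(1.4)]
rail -150 979 [-62.9 -30.2] 39.4
rail -100 782 [-62.2 -29.7] 39.5Traceback (most recent call last):
  File "<stdin>", line 15, in <module>
    return _quantile_unchecked(
        a, q, axis, out, overwrite_input, method, keepdims, weights)
    return _ureduce(a,
                    func=_quantile_ureduce_func,
    ...<5 lines>...
                    overwrite_input=overwrite_input,
                    method=method)
    r = func(a, **kwargs)
    result = _quantile(arr,
                       quantiles=q,
    ...<2 lines>...
                       out=out,
                       weights=wgt)
    slices_having_nans = np.isnan(arr[-1, ...])
                                  ~~~^^^^^^^^^
IndexError: index -1 is out of bounds for axis 0 with size 0
```

```bash
python3 - <<'E'
from mv import *
C=W([-27.3,103.3,118]); R=tool(30.2)
delta(C+a*.045,R,2)
delta(C+a*.005,R,1); print((-a*.04/.025).round(3))
E
```

```text
dp [-0.0247  0.0001 -0.0423] row shift [-0.494  0.002 -0.846] rv deg [-0.2 -0.4 -0.1] row turn [-0.0005 -0.0011 -0.0002]
dp [-0.0445  0.0027 -0.0769] row shift [-1.781  0.109 -3.078] rv deg [-0.2 -0.4 -0.1] row turn [-0.001  -0.0021 -0.0005]
[-0.793  0.106 -1.386]
```

Call:
drive_tool --plan '[[[-0.49, 0, -0.85], [0, -0.001, 0]], [[-0.49, 0, -0.85], [0, -0.001, 0]], [[-0.26, 0.03, -0.46], [0, 0, 0]], [[-0.26, 0.04, -0.46], [0, 0, 0]], [[-0.26, 0.04, -0.46], [0, 0, 0]]]'

```text
t: 3.07
tcp_pos: [0.564, 0.1007, 0.1228]
tcp_rot: [[-0.812, -0.311, -0.493], [-0.392, 0.917, 0.068], [0.432, 0.249, -0.867]]
force: [-0.4, -0.3, -0.3]
grip_width: 0.652
grip_force: 0.0
```

```bash
python3 - <<'E'
from w import *
C=W([-27.3,103.3,118]); R=tool(30.2)
delta(C+a*.005,R,1); print(monitor.get_obs()['force'])
d=cam('wrist');save(d,'w2.png')
E
```

```text
dp [-0.001   0.0065 -0.0005] row shift [-0.042  0.26  -0.018] rv deg [0.1 0.1 0.5] row turn [0.0007 0.0006 0.0026]
[-0.35623228 -0.26388324 -0.2966155 ]
```

View pics/w2.png

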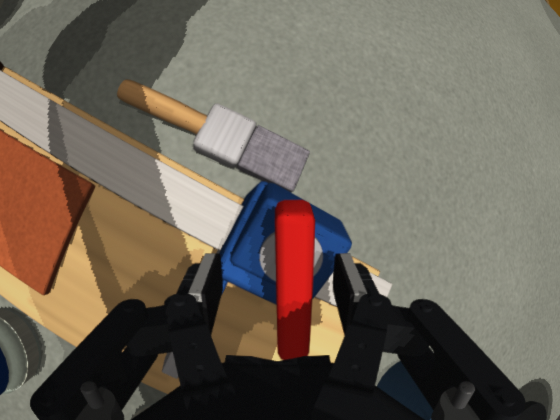

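The bar runs from (295,205) to (293,355), about 15 px right of the mid-line between the pads, which matches the 6.5 mm of y still to go. I'll correct that, then close gently.

Call:
drive_tool --plan '[[[-0.04, 0.13, -0.02], [0, 0, 0.0015]], [[0, 0.13, 0], [0, 0, 0.001]], [[0, 0, 0], [0, 0, 0]]]'

```text
t: 3.37
tcp_pos: [0.564, 0.1101, 0.1243]
tcp_rot: [[-0.809, -0.321, -0.492], [-0.402, 0.913, 0.066], [0.428, 0.251, -0.868]]
force: [0.1, 0.0, -0.8]
grip_width: 0.646
grip_force: 0.0
```

Call:
drive_tool --plan '[[[0, 0, 0], [0, 0, 0]], [[0, 0, 0], [0, 0, 0]], [[0, 0, 0], [0, 0, 0]], [[0, 0, 0], [0, 0, 0]], [[0, 0, 0], [0, 0, 0]]]' --grip 1 --grip_force 30

```text
t: 3.78
tcp_pos: [0.5641, 0.109, 0.1236]
tcp_rot: [[-0.809, -0.32, -0.492], [-0.401, 0.914, 0.065], [0.429, 0.25, -0.868]]
force: [1.2, -0.1, 1.4]
grip_width: 0.182
grip_force: 33.9
```

```bash
python3 - <<'E'
from w import *
delta(W([-27.3,103.3,118])+a*.005,tool(30.2),1); s=monitor.get_obs();print(s['t'],s['force'],s['moment'],s['grip_width'],s['grip_force'],s['joints'].round(0),J(s['tcp_pos']-.005*a).round(1))
d=cam('top');P=pts(d);j=J(P);np.savez('top1.npz',**d)
d=cam('scene');np.savez('scene1.npz',**d);save(d,'s1.png')
cv2.imwrite('pics/s1c.png',cv2.resize(cv2.cvtColor(d['color'],cv2.COLOR_RGB2BGR)[140:300,150:400],None,fx=3,fy=3))
E
```

```text
dp [-0.0011 -0.0018 -0.0013] row shift [-0.044 -0.071 -0.05 ] rv deg [-0.   0.2 -0.1] row turn [-0.      0.0012 -0.0006]
3.7833 [ 1.21007696 -0.12978345  1.41992226] [-0.07558286 -0.55632985  0.07547423] 0.18150716843518216 33.87675940990448 [ 14.  59. -49.  79.  24.  84.  77.] [-26.5 105.2 119.3]
```

View pics/s1c.png

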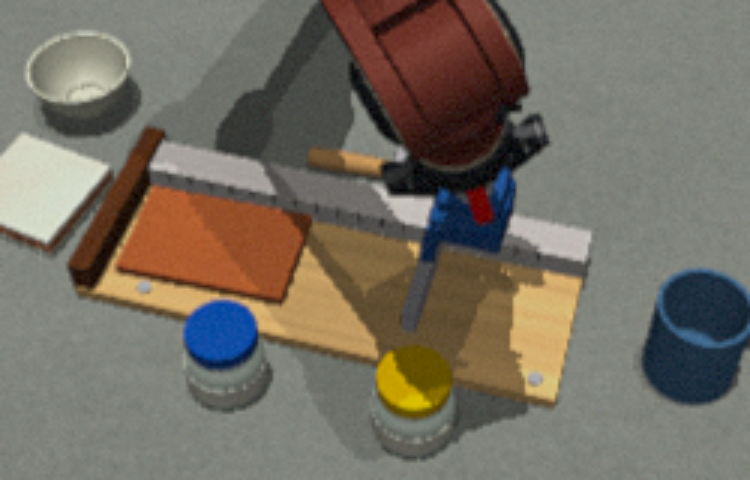

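The bar is gripped at 15.4 mm opening. The plate is at (418,295) in the crop and the tile edge is still well short of it. Next I'll slide about 80 mm towards the fence.

Call:
drive_tool --plan '[[[-0.026, -0.198, 0], [0, 0, 0]], [[-0.042, -0.317, 0], [0, 0, 0]], [[-0.053, -0.397, 0], [0, 0, 0]], [[-0.053, -0.397, 0], [0, 0, 0]], [[-0.053, -0.397, 0], [0, 0, 0]]]'

```text
t: 4.3
tcp_pos: [0.5581, 0.0652, 0.1236]
tcp_rot: [[-0.809, -0.32, -0.493], [-0.401, 0.914, 0.066], [0.429, 0.251, -0.868]]
force: [3.4, 1.2, 2.4]
grip_width: 0.184
grip_force: 34.1
```

Call:
drive_tool --plan '[[[-0.053, -0.397, 0], [0, 0, 0]], [[-0.053, -0.397, 0], [0, 0, 0]], [[-0.053, -0.397, 0], [0, 0, 0]], [[-0.026, -0.198, 0], [0, 0, 0]], [[0, 0, 0], [0, 0, 0]]]'

```text
t: 4.72
tcp_pos: [0.5532, 0.0289, 0.1235]
tcp_rot: [[-0.809, -0.318, -0.494], [-0.399, 0.915, 0.063], [0.432, 0.248, -0.867]]
force: [3.7, -2.2, 4.5]
grip_width: 0.18
grip_force: 34.6
```

```bash
cat > st.py <<'E'
from w import *
s=monitor.get_obs();R=s['tcp_rot'];print(s['t'],'F jig',[round(s['force']@v,1) for v in(X,Y,Z)],s['moment'].round(2),'w',s['grip_width'].round(3),'C',J(s['tcp_pos']-.005*a).round(1),'tool phi',np.degrees(np.arctan2(-R[:,0]@Y,-R[:,0]@Xp)).round(1))
E
python3 st.py
```

```text
Traceback (most recent call last):
  File "st.py", line 2, in <module>
    s=monitor.get_obs();R=s['tcp_rot'];print(s['t'],'F jig',[round(s['force']@v,1) for v in(X,Y,Z)],s['moment'].round(2),'w',s['grip_width'].round(3),'C',J(s['tcp_pos']-.005*a).round(1),'tool phi',np.degrees(np.arctan2(-R[:,0]@Y,-R[:,0]@Xp)).round(1))
                                                                                                                             ^^^^^^^^^^^^^^^^^^^^^
AttributeError: 'float' object has no attribute 'round'
```

Call:
drive_tool --plan '[[[-0.016, -0.119, 0], [0, 0, 0]], [[-0.016, -0.119, 0], [0, 0, 0]], [[-0.016, -0.119, 0], [0, 0, 0]], [[-0.016, -0.119, 0], [0, 0, 0]], [[-0.016, -0.119, 0], [0, 0, 0]]]'

```text
t: 5.13
tcp_pos: [0.5516, 0.0172, 0.1236]
tcp_rot: [[-0.809, -0.321, -0.492], [-0.402, 0.913, 0.066], [0.429, 0.251, -0.868]]
force: [4.9, 1.2, 4.3]
grip_width: 0.182
grip_force: 34.4
```

```bash
sed -i "s/s\['grip_width'\].round(3)/round(s['grip_width'],3)/" st.py; cat > gap.py <<'E'
from st import *
import sys
def q(n):
    d=cam(n);P=pts(d);j=J(P);hsv=cv2.cvtColor(d['color'],cv2.COLOR_RGB2HSV).astype(int);H,S,V=hsv[...,0],hsv[...,1],hsv[...,2]
    m=(H>3)&(H<13)&(S>150)&(V>60)&(abs(j[...,2]-27)<8)&(abs(j[...,1]+105)<105)&(j[...,0]>-30)&(j[...,0]<95)
    # rays on plane z=27
    T=d['world_from_camera'];v,u=np.nonzero(m);r=np.stack([(u-d['cx'])/d['f'],(v-d['cy'])/d['f'],np.ones(len(u))],1)@T[:3,:3].T;o=T[:3,3]
    t=J(o+r*((.027-o[2])/r[:,2])[:,None])
    for x0 in(-10,0,10,20,30,40,50):
        z=t[abs(t[:,0]-x0)<4]
        if len(z): print(n,x0,'tile y',z[:,1].min().round(1),z[:,1].max().round(1),end=' | ')
    print()
    return d
for n in('top','scene'):
    d=q(n)
    if len(sys.argv)>1 and n=='scene':
        cv2.imwrite('pics/'+sys.argv[1],cv2.resize(cv2.cvtColor(d['color'],cv2.COLOR_RGB2BGR)[160:280,160:360],None,fx=4,fy=4))
E
python3 gap.py g1.png
```

```text
5.1333 F jig [np.float64(4.7), np.float64(1.9), np.float64(4.3)] [ 0.2  -0.91 -0.22] w 0.182 C [-26.6  12.6 119.2] tool phi 30.4
top -10 tile y -182.1 -38.1 | top 0 tile y -181.2 -37.0 | top 10 tile y -177.6 -41.5 | top 20 tile y -168.7 -35.0 | top 30 tile y -157.0 -37.4 | top 40 tile y -145.3 -41.7 | top 50 tile y -133.5 -49.0 | 
scene -10 tile y -181.5 -33.3 | scene 0 tile y -181.3 -32.3 | scene 10 tile y -180.9 -32.0 | scene 20 tile y -180.7 -33.5 | scene 30 tile y -179.1 -30.8 | scene 40 tile y -179.0 -31.2 | scene 50 tile y -178.6 -29.6 |
```

Call:
drive_tool --plan '[[[-0.011, -0.079, 0], [0, 0, 0]], [[-0.011, -0.079, 0], [0, 0, 0]], [[-0.011, -0.079, 0], [0, 0, 0]], [[-0.011, -0.079, 0], [0, 0, 0]], [[-0.011, -0.079, 0], [0, 0, 0]]]'

```text
t: 5.65
tcp_pos: [0.5503, 0.0076, 0.1236]
tcp_rot: [[-0.809, -0.321, -0.492], [-0.402, 0.913, 0.066], [0.429, 0.251, -0.868]]
force: [5.1, 1.1, 4.6]
grip_width: 0.182
grip_force: 34.5
```

Call:
drive_tool --plan '[[[-0.005, -0.04, 0], [0, 0, 0]], [[-0.005, -0.04, 0], [0, 0, 0]], [[-0.005, -0.04, 0], [0, 0, 0]], [[-0.005, -0.04, 0], [0, 0, 0]], [[-0.005, -0.04, 0], [0, 0, 0]]]'

```text
t: 6.07
tcp_pos: [0.5498, 0.0035, 0.1236]
tcp_rot: [[-0.809, -0.321, -0.492], [-0.403, 0.913, 0.067], [0.428, 0.252, -0.868]]
force: [5.9, 3.1, 3.4]
grip_width: 0.184
grip_force: 34.4
```

```bash
python3 gap.py g2.png
```

```text
6.0667 F jig [np.float64(5.4), np.float64(3.8), np.float64(3.4)] [ 0.41 -1.08 -0.41] w 0.184 C [-26.7  -1.2 119.2] tool phi 30.4
top -10 tile y -182.1 -38.4 | top 0 tile y -183.7 -43.2 | top 10 tile y -183.0 -49.9 | top 20 tile y -182.3 -49.0 | top 30 tile y -173.3 -53.6 | top 40 tile y -161.7 -60.6 | top 50 tile y -150.0 -64.9 | 
scene -10 tile y -184.1 -44.5 | scene 0 tile y -183.9 -41.3 | scene 10 tile y -183.4 -41.7 | scene 20 tile y -183.2 -42.1 | scene 30 tile y -183.0 -41.4 | scene 40 tile y -182.6 -41.1 | scene 50 tile y -182.5 -41.5 |
```

Call:
drive_tool --plan '[[[-0.005, -0.04, 0], [0, 0, 0]], [[-0.005, -0.04, 0], [0, 0, 0]], [[-0.005, -0.04, 0], [0, 0, 0]], [[-0.005, -0.04, 0], [0, 0, 0]]]'

```text
t: 6.5
tcp_pos: [0.5492, -0.0004, 0.1236]
tcp_rot: [[-0.809, -0.321, -0.492], [-0.403, 0.913, 0.067], [0.428, 0.252, -0.868]]
force: [5.7, 2.2, 4.1]
grip_width: 0.183
grip_force: 34.4
```

Call:
drive_tool --plan '[[[-0.003, -0.02, 0], [0, 0, 0]], [[-0.003, -0.02, 0], [0, 0, 0]]]'

```text
t: 6.67
tcp_pos: [0.5491, -0.0015, 0.1236]
tcp_rot: [[-0.809, -0.321, -0.492], [-0.403, 0.913, 0.067], [0.428, 0.252, -0.868]]
force: [5.9, 3.1, 4.4]
grip_width: 0.181
grip_force: 34.4
```

```bash
python3 gap.py g3.png
```

```text
6.6667 F jig [np.float64(5.4), np.float64(3.8), np.float64(4.4)] [ 0.45 -1.05 -0.35] w 0.181 C [-26.7  -6.2 119.2] tool phi 30.4
top -10 tile y -187.5 -43.7 | top 0 tile y -186.6 -51.0 | top 10 tile y -185.9 -47.5 | top 20 tile y -187.4 -56.9 | top 30 tile y -178.7 -59.0 | top 40 tile y -167.0 -63.6 | top 50 tile y -155.3 -70.4 | 
scene -10 tile y -186.7 -49.6 | scene 0 tile y -189.0 -47.4 | scene 10 tile y -188.8 -46.7 | scene 20 tile y -188.4 -46.0 | scene 30 tile y -189.3 -46.4 | scene 40 tile y -189.1 -45.7 | scene 50 tile y -188.8 -46.4 |
```

View pics/g3.png

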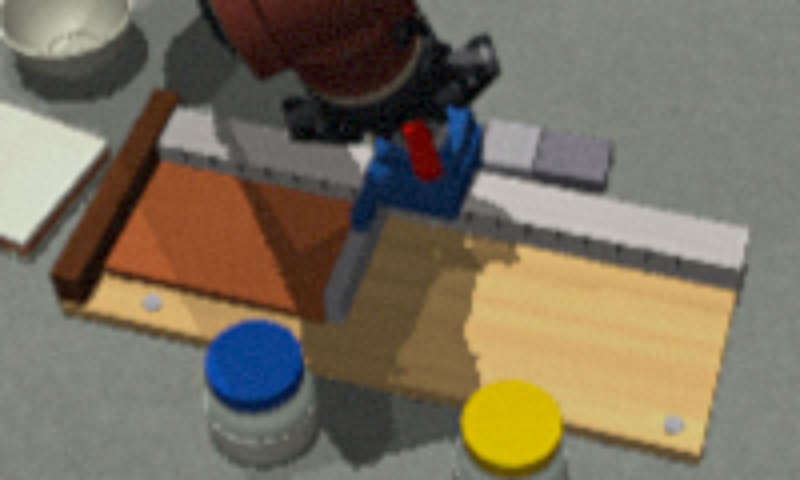

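The crop shows the plate at (350,270) touching the tile, and only a mm or two between the tile's left edge (135,215) and the fence. I'll creep in, watching the force.

Call:
drive_tool --plan '[[[-0.003, -0.02, 0], [0, 0, 0]], [[-0.003, -0.02, 0], [0, 0, 0]]]'

```text
t: 6.93
tcp_pos: [0.549, -0.0024, 0.1236]
tcp_rot: [[-0.809, -0.321, -0.492], [-0.403, 0.913, 0.067], [0.427, 0.252, -0.868]]
force: [5.2, 2.4, 3.1]
grip_width: 0.182
grip_force: 34.4
```

Call:
drive_tool --plan '[[[-0.002, -0.012, 0], [0, 0, 0]], [[-0.002, -0.012, 0], [0, 0, 0]]]'

```text
t: 7.1
tcp_pos: [0.5489, -0.0029, 0.1236]
tcp_rot: [[-0.809, -0.321, -0.492], [-0.403, 0.913, 0.067], [0.427, 0.253, -0.868]]
force: [6.0, 2.9, 2.3]
grip_width: 0.178
grip_force: 34.4
```

Call:
drive_tool --plan '[[[-0.002, -0.015, 0], [0, 0, 0]], [[-0.002, -0.015, 0], [0, 0, 0]]]'

```text
t: 7.27
tcp_pos: [0.5488, -0.0036, 0.1236]
tcp_rot: [[-0.809, -0.321, -0.492], [-0.403, 0.913, 0.067], [0.427, 0.253, -0.868]]
force: [5.1, 1.7, 4.4]
grip_width: 0.177
grip_force: 34.4
```

```bash
python3 gap.py
```

```text
7.2667 F jig [np.float64(4.8), np.float64(2.3), np.float64(4.4)] [ 0.44 -1.01 -0.42] w 0.177 C [-26.7  -8.3 119.2] tool phi 30.4
top -10 tile y -190.1 -46.7 | top 0 tile y -191.7 -45.9 | top 10 tile y -191.0 -49.6 | top 20 tile y -190.3 -54.7 | top 30 tile y -181.4 -66.8 | top 40 tile y -169.7 -68.7 | top 50 tile y -158.0 -73.1 | 
scene -10 tile y -190.7 -53.3 | scene 0 tile y -190.4 -48.5 | scene 10 tile y -190.0 -49.2 | scene 20 tile y -189.7 -48.5 | scene 30 tile y -190.7 -48.8 | scene 40 tile y -190.4 -48.1 | scene 50 tile y -190.0 -48.8 |
```

Call:
drive_tool --plan '[[[-0.002, -0.015, 0], [0, 0, 0]], [[-0.002, -0.015, 0], [0, 0, 0]]]'

```text
t: 7.53
tcp_pos: [0.5487, -0.0043, 0.1236]
tcp_rot: [[-0.809, -0.321, -0.492], [-0.403, 0.913, 0.067], [0.427, 0.253, -0.868]]
force: [5.4, 3.2, 4.1]
grip_width: 0.181
grip_force: 34.4
```

Call:
drive_tool --plan '[[[-0.002, -0.012, 0], [0, 0, 0]], [[0, 0, 0], [0, 0, 0]]]'

```text
t: 7.7
tcp_pos: [0.5487, -0.0043, 0.1236]
tcp_rot: [[-0.809, -0.321, -0.492], [-0.403, 0.912, 0.068], [0.427, 0.253, -0.868]]
force: [5.8, 4.4, 3.2]
grip_width: 0.181
grip_force: 34.4
```

Call:
drive_tool --plan '[[[-0.002, -0.012, 0], [0, 0, 0]], [[-0.002, -0.012, 0], [0, 0, 0]]]'

```text
t: 7.87
tcp_pos: [0.5487, -0.0043, 0.1236]
tcp_rot: [[-0.81, -0.321, -0.491], [-0.404, 0.912, 0.069], [0.426, 0.254, -0.868]]
force: [5.4, 4.9, 3.4]
grip_width: 0.18
grip_force: 34.3
```

```bash
python3 gap.py
```

```text
7.8667 F jig [np.float64(4.7), np.float64(5.5), np.float64(3.4)] [ 0.72 -1.24 -0.55] w 0.18 C [-26.7  -9.1 119.2] tool phi 30.5
top -10 tile y -190.1 -46.4 | top 0 tile y -191.7 -56.4 | top 10 tile y -191.2 -49.9 | top 20 tile y -190.3 -59.6 | top 30 tile y -181.4 -64.1 | top 40 tile y -169.7 -69.0 | top 50 tile y -158.0 -73.6 | 
scene -10 tile y -190.7 -53.3 | scene 0 tile y -190.4 -50.0 | scene 10 tile y -190.0 -50.3 | scene 20 tile y -190.9 -48.5 | scene 30 tile y -190.7 -48.8 | scene 40 tile y -190.4 -49.5 | scene 50 tile y -190.0 -48.8 |
```

Three 0.3 mm steps gave no motion and a rising force, so the tile is home and snug. Now I'll turn the handle clockwise about its leaning axis.

Call:
drive_tool --plan '[[[0, 0, 0], [-0.0138, 0.0018, -0.0241]], [[0, 0, 0], [-0.0138, 0.0018, -0.0241]], [[0, 0, 0], [-0.0138, 0.0018, -0.0241]], [[0, 0, 0], [-0.0138, 0.0018, -0.0241]]]'

```text
t: 8.3
tcp_pos: [0.5488, -0.0046, 0.1235]
tcp_rot: [[-0.871, -0.022, -0.491], [-0.063, 0.996, 0.067], [0.488, 0.089, -0.868]]
force: [5.1, 3.8, 3.3]
grip_width: 0.181
grip_force: 34.4
```

```bash
python3 st.py
```

```text
8.3 F jig [np.float64(4.6), np.float64(4.4), np.float64(3.3)] [ 0.66 -1.21 -0.31] w 0.181 C [-26.6  -9.4 119.2] tool phi 10.2
```

Call:
drive_tool --plan '[[[0, 0, 0], [-0.0138, 0.0018, -0.0241]], [[0, 0, 0], [-0.0138, 0.0018, -0.0241]], [[0, 0, 0], [-0.0138, 0.0018, -0.0241]], [[0, 0, 0], [-0.0138, 0.0018, -0.0241]], [[0, 0, 0], [-0.0138, 0.0018, -0.0241]]]'

```text
t: 8.72
tcp_pos: [0.5487, -0.005, 0.1235]
tcp_rot: [[-0.798, 0.348, -0.492], [0.365, 0.929, 0.065], [0.48, -0.127, -0.868]]
force: [6.0, 2.3, 3.4]
grip_width: 0.18
grip_force: 34.4
```

Call:
drive_tool --plan '[[[0, 0, 0], [-0.0138, 0.0018, -0.0241]], [[0, 0, 0], [-0.0138, 0.0018, -0.0241]], [[0, 0, 0], [-0.0138, 0.0018, -0.0241]], [[0, 0, 0], [-0.0138, 0.0018, -0.0241]]]'

```text
t: 9.05
tcp_pos: [0.5486, -0.0053, 0.1237]
tcp_rot: [[-0.63, 0.6, -0.493], [0.661, 0.747, 0.064], [0.407, -0.286, -0.868]]
force: [5.2, 1.9, 4.1]
grip_width: 0.18
grip_force: 34.5
```

```bash
python3 st.py
```

```text
9.05 F jig [np.float64(4.9), np.float64(2.5), np.float64(4.1)] [ 0.49 -0.99 -0.15] w 0.18 C [-26.7 -10.1 119.3] tool phi -34.9
```

Call:
drive_tool --plan '[[[0, 0, 0], [-0.0138, 0.0018, -0.0241]], [[0, 0, 0], [-0.0083, 0.0011, -0.0144]], [[0, 0, 0], [-0.0055, 0.0007, -0.0096]], [[0, 0, 0], [0, 0, 0]]]'

```text
t: 9.38
tcp_pos: [0.5485, -0.0054, 0.1237]
tcp_rot: [[-0.521, 0.696, -0.494], [0.777, 0.626, 0.062], [0.353, -0.351, -0.867]]
force: [6.1, 1.3, 4.6]
grip_width: 0.182
grip_force: 38.8
```

```bash
python3 st.py
```

```text
9.3833 F jig [np.float64(5.9), np.float64(2.1), np.float64(4.6)] [ 0.67 -1.09  0.47] w 0.182 C [-26.8 -10.2 119.4] tool phi -44.6
```

Call:
drive_tool --plan '[[[0, 0, 0], [0, 0, 0]], [[0, 0, 0], [0, 0, 0]], [[0, 0, 0], [0, 0, 0]], [[0, 0, 0], [0, 0, 0]], [[0, 0, 0], [0, 0, 0]]]' --grip -0.3

```text
t: 9.8
tcp_pos: [0.5471, -0.0074, 0.1228]
tcp_rot: [[-0.517, 0.697, -0.497], [0.78, 0.623, 0.062], [0.353, -0.356, -0.865]]
force: [-0.7, 0.3, -0.2]
grip_width: 0.646
grip_force: 0.0
```

Call:
drive_tool --plan '[[[0.2, -0.026, 0.35], [0, 0, 0]], [[0.4, -0.053, 0.69], [0, 0, 0]], [[0.4, -0.053, 0.69], [0, 0, 0]], [[0.4, -0.053, 0.69], [0, 0, 0]], [[0.4, -0.053, 0.69], [0, 0, 0]]]'

```text
t: 10.22
tcp_pos: [0.5929, -0.0133, 0.2017]
tcp_rot: [[-0.517, 0.697, -0.496], [0.78, 0.623, 0.062], [0.352, -0.355, -0.866]]
force: [-0.1, 0.0, -0.8]
grip_width: 0.648
grip_force: 0.0
```

Call:
drive_tool --plan '[[[0, 0, 0.7], [0, 0, 0]], [[0, 0, 0.7], [0, 0, 0]], [[0, 0, 0], [0, 0, 0]], [[0, 0, 0], [0, 0, 0]]]'

```text
t: 10.55
tcp_pos: [0.5931, -0.013, 0.2365]
tcp_rot: [[-0.518, 0.698, -0.494], [0.78, 0.623, 0.062], [0.351, -0.353, -0.867]]
force: [0.2, -0.5, -0.4]
grip_width: 0.651
grip_force: 0.0
```

```bash
python3 gap.py g4.png; python3 - <<'E'
from w import *
d=cam('wrist');save(d,'w3.png');P=bar(d)
E
```

```text
10.55 F jig [np.float64(0.3), np.float64(-0.5), np.float64(-0.4)] [-0.11 -0.51  0.02] w 0.651 C [ 18.4 -11.9 232.2] tool phi -44.8
top -10 tile y -125.3 -46.4 | top 0 tile y -121.9 -45.3 | top 10 tile y -115.5 -47.2 | top 20 tile y -111.8 -46.1 | top 30 tile y -108.1 -45.2 | top 40 tile y -101.7 -54.9 | top 50 tile y -98.2 -54.4 | 
scene -10 tile y -190.7 -53.3 | scene 0 tile y -190.4 -50.0 | scene 10 tile y -191.4 -49.2 | scene 20 tile y -189.7 -49.6 | scene 30 tile y -190.7 -48.8 | scene 40 tile y -190.4 -49.5 | scene 50 tile y -191.4 -49.9 | 
px (294.84747314453125, 211.09837341308594) (97.50521087646484, 19.968387603759766) c [ 0.5476 -0.0026  0.1317] [-25.6  -7.5 131.7] h pct [-2.9 -0.6  0.6] dir [ 0.524 -0.617 -0.587] phi -33.7 a.w -0.208 len 176.3 mid -0.0452 nrm [-0.57 -0.77  0.3 ]
```

View pics/g4.png

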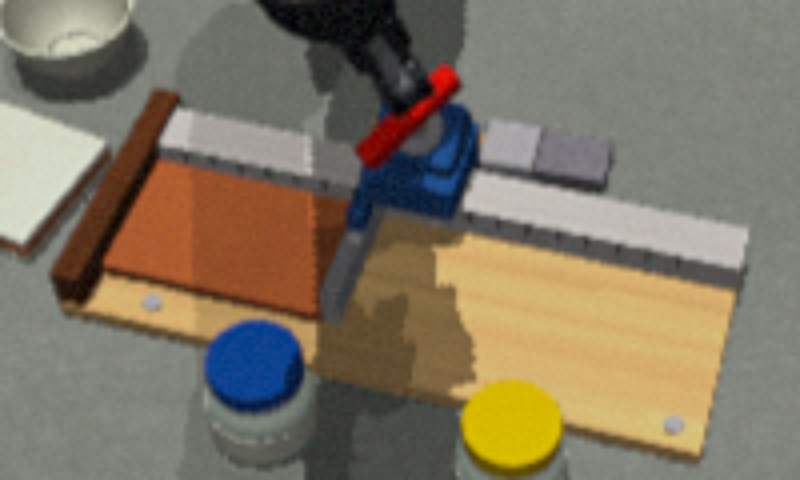

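View pics/w3.png

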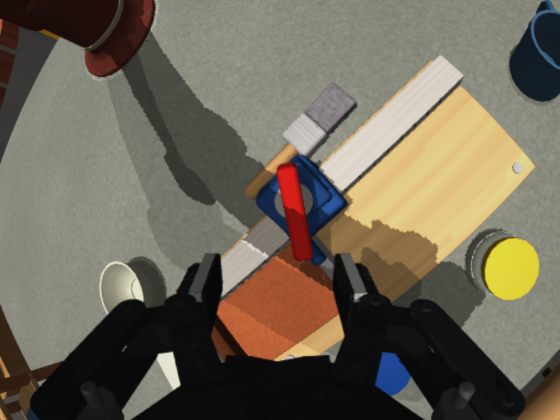

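The scene crop shows the plate at (350,265) against the tile, the tile flush on the fence and the jars untouched. In the wrist view the bar runs from (288,168) to (303,260), about 9° off the tool's line, so I'll measure the handle angle properly.

```bash
python3 - <<'E'
from w import *
def fit(d,fish):
    P=wpts(d) if fish else pts(d); j=J(P); hsv=cv2.cvtColor(d['color'],cv2.COLOR_RGB2HSV).astype(int);H,S,V=hsv[...,0],hsv[...,1],hsv[...,2]
    yc=-8 if abs(j[...,1]).size and cur else 103
    m=(((H<5)|(H>174))&(S>190)&(V>90)&(abs(j[...,0]+25)<50)&(abs(j[...,1]-yc)<50)&(j[...,2]>85)).astype(np.uint8)
    v,u=np.nonzero(m);l=cv2.fitLine(np.stack([u,v],1).astype(np.float32),cv2.DIST_HUBER,0,.01,.01).ravel()
    # ends of image midline -> plane of the top face (through C+11a, normal a)
    e=(np.stack([u,v],1)-l[2:])@l[:2]; C=W([-27,yc,118])+.009*a; T=d['world_from_camera'];o=T[:3,3];Q=[]
    for s in(np.percentile(e,5),np.percentile(e,95)):
        p=l[2:]+s*l[:2]; k=fdir(d,p[0],p[1]) if fish else np.array([(p[0]-d['cx'])/d['f'],(p[1]-d['cy'])/d['f'],1])
        r=T[:3,:3]@k; Q.append(o+r*((C-o)@a)/(r@a))
    w=Q[1]-Q[0]; w*=np.sign(w[0]); print(len(u),'phi',np.degrees(np.arctan2(w@Y,w@Xp)).round(1),J((Q[0]+Q[1])/2).round(1),np.linalg.norm(w).round(3))
cur=False; fit(dict(np.load('w1.npz')),1);fit(dict(np.load('scene0.npz')),0);fit(dict(np.load('top0.npz')),0)
cur=True
for n in('wrist','scene','top'): 
    try: fit(cam(n),n=='wrist')
    except Exception as e: print(n,e)
E
```

```text
2461 phi 30.3 [-24.1 101.9 126.7] 0.072
179 phi 30.0 [-21.1 104.8 125. ] 0.069
126 phi 31.1 [-24.8 103.7 127.1] 0.069
1829 phi -33.5 [-24.6  -9.7 127. ] 0.072
137 phi -34.7 [-21.   -7.2 125. ] 0.07
90 phi -33.7 [-25.7  -9.2 127.6] 0.07
```

The handle is at −34°, about 1.29 rad. That is locked, but not at the 1.45 stop, so the bar slipped in the light grip. I'll regrip more firmly and finish the turn.

```bash
python3 - <<'E'
from w import *
C=W([-27,-9,118]);R=tool(-34)
delta(C+a*.05,R,5); print((-a*.045/.025/4).round(3)); delta(C+a*.005,R,1)
E
```

```text
dp [-0.0217  0.006  -0.0737] row shift [-0.174  0.048 -0.59 ] rv deg [ 5.6 -0.8  9.2] row turn [ 0.0062 -0.0009  0.0103]
[-0.223  0.03  -0.39 ]
dp [-0.044   0.009  -0.1127] row shift [-1.761  0.36  -4.508] rv deg [ 5.6 -0.8  9.2] row turn [ 0.031  -0.0044  0.0513]
```

Call:
drive_tool --plan '[[[-0.174, 0.048, -0.59], [0.0062, -0.0009, 0.0103]], [[-0.174, 0.048, -0.59], [0.0062, -0.0009, 0.0103]], [[-0.174, 0.048, -0.59], [0.0062, -0.0009, 0.0103]], [[-0.174, 0.048, -0.59], [0.0062, -0.0009, 0.0103]], [[-0.174, 0.048, -0.59], [0.0062, -0.0009, 0.0103]]]'

```text
t: 11.27
tcp_pos: [0.5707, -0.0071, 0.1612]
tcp_rot: [[-0.64, 0.589, -0.494], [0.647, 0.759, 0.066], [0.414, -0.277, -0.867]]
force: [0.9, 0.1, 0.3]
grip_width: 0.651
grip_force: 0.0
```

Call:
drive_tool --plan '[[[-0.22, 0.03, -0.39], [0, 0, 0]], [[-0.22, 0.03, -0.39], [0, 0, 0]], [[-0.22, 0.03, -0.39], [0, 0, 0]], [[-0.22, 0.03, -0.39], [0, 0, 0]], [[0, 0, 0], [0, 0, 0]]]'

```text
t: 11.68
tcp_pos: [0.547, -0.0043, 0.1213]
tcp_rot: [[-0.637, 0.588, -0.498], [0.648, 0.758, 0.066], [0.417, -0.281, -0.865]]
force: [-0.4, 0.1, 0.4]
grip_width: 0.649
grip_force: 0.0
```

```bash
python3 - <<'E'
from w import *
delta(W([-27,-9,118])+a*.005,tool(-34),1)
E
```

```text
dp [0.0014 0.0002 0.001 ] row shift [0.056 0.007 0.04 ] rv deg [-0.  -0.2 -0.1] row turn [-0.0001 -0.0009 -0.0004]
```

Call:
drive_tool --plan '[[[0.05, 0.01, 0.04], [0, 0, 0]], [[0, 0, 0], [0, 0, 0]], [[0, 0, 0], [0, 0, 0]], [[0, 0, 0], [0, 0, 0]], [[0, 0, 0], [0, 0, 0]]]' --grip 1 --grip_force 80

```text
t: 12.1
tcp_pos: [0.5501, -0.0054, 0.1258]
tcp_rot: [[-0.639, 0.589, -0.495], [0.65, 0.758, 0.064], [0.412, -0.281, -0.867]]
force: [-2.0, -3.8, 5.5]
grip_width: 0.172
grip_force: 79.3
```

```bash
python3 st.py
```

```text
12.1 F jig [np.float64(-1.5), np.float64(-4.0), np.float64(5.5)] [-0.43  0.3   0.46] w 0.172 C [-25.1 -10.  121.5] tool phi -34.0
```

Call:
drive_tool --plan '[[[0, 0, 0], [-0.0083, 0.0011, -0.0144]], [[0, 0, 0], [-0.0083, 0.0011, -0.0144]], [[0, 0, 0], [-0.0083, 0.0011, -0.0144]], [[0, 0, 0], [-0.0028, 0.0004, -0.0048]]]'

```text
t: 12.43
tcp_pos: [0.55, -0.0055, 0.1259]
tcp_rot: [[-0.527, 0.691, -0.495], [0.772, 0.633, 0.062], [0.356, -0.349, -0.867]]
force: [-1.3, -3.7, 5.2]
grip_width: 0.17
grip_force: 79.8
```

```bash
python3 st.py
```

```text
12.4333 F jig [np.float64(-0.8), np.float64(-3.8), np.float64(5.2)] [-0.36  0.37  0.91] w 0.17 C [-25.3 -10.1 121.6] tool phi -44.1
```

Call:
drive_tool --plan '[[[0, 0, 0], [-0.0083, 0.0011, -0.0144]], [[0, 0, 0], [-0.0055, 0.0007, -0.0096]], [[0, 0, 0], [0, 0, 0]]]'

```text
t: 12.68
tcp_pos: [0.5501, -0.0054, 0.126]
tcp_rot: [[-0.474, 0.729, -0.494], [0.818, 0.572, 0.059], [0.326, -0.377, -0.867]]
force: [-1.5, -5.6, 5.9]
grip_width: 0.17
grip_force: 103.5
```

```bash
python3 st.py; cat > fit.py <<'E'
from w import *
def fit(n):
    d=cam(n);fish=n=='wrist';P=wpts(d) if fish else pts(d); j=J(P); hsv=cv2.cvtColor(d['color'],cv2.COLOR_RGB2HSV).astype(int);H,S,V=hsv[...,0],hsv[...,1],hsv[...,2]
    m=((H<5)|(H>174))&(S>190)&(V>90)&(abs(j[...,0]+25)<50)&(abs(j[...,1]+8)<50)&(j[...,2]>85)
    v,u=np.nonzero(m);l=cv2.fitLine(np.stack([u,v],1).astype(np.float32),cv2.DIST_HUBER,0,.01,.01).ravel()
    e=(np.stack([u,v],1)-l[2:])@l[:2]; C=W([-27,-8,118])+.009*a; T=d['world_from_camera'];o=T[:3,3];Q=[]
    for s in(np.percentile(e,5),np.percentile(e,95)):
        p=l[2:]+s*l[:2]; k=fdir(d,p[0],p[1]) if fish else np.array([(p[0]-d['cx'])/d['f'],(p[1]-d['cy'])/d['f'],1])
        r=T[:3,:3]@k; Q.append(o+r*((C-o)@a)/(r@a))
    w=Q[1]-Q[0]; w*=np.sign(w[0]); print(n,len(u),'phi',np.degrees(np.arctan2(w@Y,w@Xp)).round(1),J((Q[0]+Q[1])/2).round(1),np.linalg.norm(w).round(3))
for n in('wrist','scene','top'): 
    try: fit(n)
    except Exception as e: print(n,'x')
E
python3 fit.py
```

```text
12.6833 F jig [np.float64(-0.8), np.float64(-5.8), np.float64(5.9)] [0.33 0.22 2.76] w 0.17 C [-25.2 -10.  121.7] tool phi -48.4
wrist 5175 phi -44.2 [-25.2  -8.5 127.4] 0.074
scene 71 phi -43.8 [-21.2  -7.8 125. ] 0.072
top 69 phi -33.4 [-39.3   5.7 135.5] 0.032
```

The bar is now at about −44°, its stop, and the moment has risen sharply. I'll ease the twist a little, release, retreat and check.

Call:
drive_tool --plan '[[[0, 0, 0], [0.0055, -0.0007, 0.0096]], [[0, 0, 0], [0.0028, -0.0004, 0.0048]], [[0, 0, 0], [0, 0, 0]]]'

```text
t: 13.08
tcp_pos: [0.55, -0.0055, 0.1259]
tcp_rot: [[-0.508, 0.705, -0.495], [0.789, 0.612, 0.061], [0.345, -0.359, -0.867]]
force: [-1.6, -5.2, 5.4]
grip_width: 0.166
grip_force: 84.1
```

Call:
drive_tool --plan '[[[0, 0, 0], [0, 0, 0]], [[0, 0, 0], [0, 0, 0]], [[0, 0, 0], [0, 0, 0]], [[0, 0, 0], [0, 0, 0]]]' --grip -0.3

```text
t: 13.42
tcp_pos: [0.5508, -0.0033, 0.1243]
tcp_rot: [[-0.503, 0.71, -0.493], [0.792, 0.607, 0.066], [0.346, -0.357, -0.868]]
force: [0.7, 0.9, -1.3]
grip_width: 0.651
grip_force: 0.0
```

```bash
python3 st.py; python3 fit.py
```

```text
13.4167 F jig [np.float64(0.6), np.float64(1.0), np.float64(-1.3)] [-0.01 -0.5   0.01] w 0.651 C [-24.8  -7.9 120. ] tool phi -45.9
wrist 5355 phi -34.8 [-25.5  -9.  127.6] 0.074
scene 59 phi -36.2 [-21.3  -7.4 125.1] 0.073
top 73 phi -31.2 [-3.700e+01  1.000e-01  1.341e+02] 0.039
```

Call:
drive_tool --plan '[[[0.2, -0.026, 0.35], [0, 0, 0]], [[0.4, -0.053, 0.69], [0, 0, 0]], [[0.4, -0.053, 0.69], [0, 0, 0]], [[0.4, -0.053, 0.69], [0, 0, 0]], [[0.4, -0.053, 0.69], [0, 0, 0]]]'

```text
t: 13.98
tcp_pos: [0.5958, -0.0097, 0.2028]
tcp_rot: [[-0.503, 0.71, -0.494], [0.792, 0.607, 0.066], [0.346, -0.358, -0.867]]
force: [0.7, 0.1, 0.9]
grip_width: 0.653
grip_force: 0.0
```

Call:
drive_tool --plan '[[[0.1, 0, 0.7], [0, 0, 0]], [[0.1, 0, 0.7], [0, 0, 0]], [[0, 0, 0], [0, 0, 0]], [[0, 0, 0], [0, 0, 0]]]'

```text
t: 14.32
tcp_pos: [0.6008, -0.0094, 0.2376]
tcp_rot: [[-0.504, 0.71, -0.492], [0.792, 0.607, 0.065], [0.345, -0.356, -0.868]]
force: [0.3, -0.9, -1.1]
grip_width: 0.654
grip_force: 0.0
```

```bash
python3 fit.py; python3 gap.py g5.png
```

```text
wrist 1721 phi -33.2 [-24.6  -9.5 127. ] 0.071
scene 107 phi -32.3 [-21.4  -8.  125.2] 0.07
top 84 phi -33.7 [-29.7  -6.2 129.9] 0.063
14.4667 F jig [np.float64(0.5), np.float64(0.3), np.float64(-0.2)] [-0.03 -0.5  -0.02] w 0.65 C [ 24.6  -7.9 231.4] tool phi -45.9
top -10 tile y -120.0 -46.4 | top 0 tile y -113.6 -45.3 | top 10 tile y -110.1 -47.2 | top 20 tile y -106.4 -46.1 | top 30 tile y -102.7 -44.9 | top 40 tile y -99.0 -46.8 | top 50 tile y -92.5 -48.4 | 
scene -10 tile y -190.7 -53.3 | scene 0 tile y -190.4 -50.0 | scene 10 tile y -190.0 -49.2 | scene 20 tile y -189.7 -48.5 | scene 30 tile y -190.7 -48.8 | scene 40 tile y -191.6 -49.5 | scene 50 tile y -191.4 -48.8 |
```

View pics/g5.png

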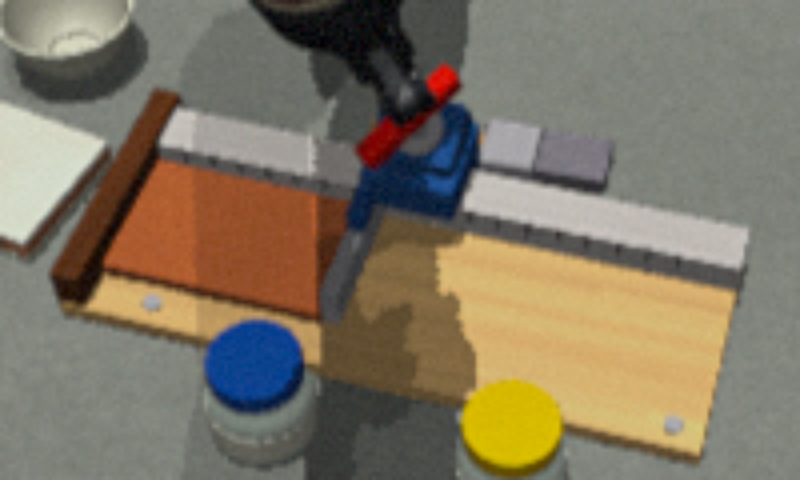

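The jig still looks right, with the plate at (350,265) against the tile. However, the bar went from −44° back to −34° as the fingers opened. I'll regrip, take it to the stop without overdrive, relax the grip and open in stages to see what moves it.

```bash
python3 - <<'E'
from w import *
C=W([-26.5,-9.2,119]);R=tool(-34)
delta(C+a*.05,R,5); delta(C+a*.005,R,1)
E
```

```text
dp [-0.0286  0.0025 -0.0736] row shift [-0.229  0.02  -0.589] rv deg [ 6.  -0.8 10.3] row turn [ 0.0066 -0.0009  0.0115]
dp [-0.0509  0.0055 -0.1126] row shift [-2.036  0.218 -4.502] rv deg [ 6.  -0.8 10.3] row turn [ 0.0332 -0.0044  0.0573]
```

Call:
drive_tool --plan '[[[-0.229, 0.02, -0.59], [0.0066, -0.0009, 0.0115]], [[-0.229, 0.02, -0.59], [0.0066, -0.0009, 0.0115]], [[-0.229, 0.02, -0.59], [0.0066, -0.0009, 0.0115]], [[-0.229, 0.02, -0.59], [0.0066, -0.0009, 0.0115]], [[-0.229, 0.02, -0.59], [0.0066, -0.0009, 0.0115]]]'

```text
t: 14.98
tcp_pos: [0.5711, -0.0073, 0.162]
tcp_rot: [[-0.64, 0.589, -0.494], [0.648, 0.759, 0.066], [0.414, -0.278, -0.867]]
force: [0.9, 0.6, -0.4]
grip_width: 0.649
grip_force: 0.0
```

Call:
drive_tool --plan '[[[-0.22, 0.03, -0.39], [0, 0, 0]], [[-0.22, 0.03, -0.39], [0, 0, 0]], [[-0.22, 0.03, -0.39], [0, 0, 0]], [[-0.22, 0.03, -0.39], [0, 0, 0]], [[0, 0, 0], [0, 0, 0]]]'

```text
t: 15.4
tcp_pos: [0.5474, -0.0046, 0.1222]
tcp_rot: [[-0.637, 0.588, -0.498], [0.649, 0.758, 0.065], [0.416, -0.282, -0.865]]
force: [0.6, -0.1, 0.1]
grip_width: 0.648
grip_force: 0.0
```

Call:
drive_tool --plan '[[[0, 0, 0], [0, 0, 0]], [[0, 0, 0], [0, 0, 0]], [[0, 0, 0], [0, 0, 0]], [[0, 0, 0], [0, 0, 0]], [[0, 0, 0], [0, 0, 0]]]' --grip 1 --grip_force 50

```text
t: 15.82
tcp_pos: [0.5497, -0.0053, 0.1254]
tcp_rot: [[-0.639, 0.59, -0.494], [0.65, 0.757, 0.064], [0.412, -0.28, -0.867]]
force: [-0.7, -3.0, 4.7]
grip_width: 0.183
grip_force: 50.1
```

```bash
python3 st.py; python3 fit.py
```

```text
15.8167 F jig [np.float64(-0.3), np.float64(-3.1), np.float64(4.7)] [-0.47  0.22  0.47] w 0.183 C [-25.6  -9.9 121.1] tool phi -34.0
wrist 5148 phi -33.3 [-26.   -8.6 127.8] 0.073
scene 73 phi -34.0 [-21.8  -7.  125.4] 0.072
top 70 phi -27.7 [-37.8   1.2 134.6] 0.036
```

Call:
drive_tool --plan '[[[0, 0, 0], [-0.0083, 0.0011, -0.0144]], [[0, 0, 0], [-0.0083, 0.0011, -0.0144]], [[0, 0, 0], [-0.0069, 0.0009, -0.012]], [[0, 0, 0], [0, 0, 0]]]'

```text
t: 16.3
tcp_pos: [0.5496, -0.0054, 0.1255]
tcp_rot: [[-0.544, 0.678, -0.494], [0.756, 0.652, 0.063], [0.365, -0.339, -0.867]]
force: [-1.3, -2.1, 6.5]
grip_width: 0.182
grip_force: 50.2
```

```bash
python3 st.py; python3 fit.py
```

```text
16.3 F jig [np.float64(-1.0), np.float64(-2.3), np.float64(6.5)] [-0.55  0.34  0.38] w 0.182 C [-25.7 -10.  121.1] tool phi -42.6
wrist 5237 phi -42.0 [-25.5  -8.4 127.5] 0.074
scene 75 phi -42.7 [-21.6  -7.9 125.3] 0.073
top 69 phi -36.8 [-37.8   4.3 134.6] 0.033
```

Call:
drive_tool --plan '[[[0, 0, 0], [0, 0, 0]], [[0, 0, 0], [0, 0, 0]], [[0, 0, 0], [0, 0, 0]]]' --grip 0.5

```text
t: 16.7
tcp_pos: [0.5501, -0.0039, 0.1242]
tcp_rot: [[-0.545, 0.678, -0.492], [0.754, 0.654, 0.066], [0.366, -0.335, -0.868]]
force: [0.3, -0.4, 0.5]
grip_width: 0.255
grip_force: 0.4
```

```bash
python3 st.py; python3 fit.py
```

```text
16.7 F jig [np.float64(0.4), np.float64(-0.3), np.float64(0.5)] [-0.23 -0.41  0.09] w 0.255 C [-25.3  -8.5 119.8] tool phi -42.5
wrist 5310 phi -37.7 [-25.6  -8.7 127.6] 0.074
scene 65 phi -38.7 [-21.7  -7.5 125.3] 0.072
top 67 phi -32.0 [-38.6   3.4 135.1] 0.034
```

Call:
drive_tool --plan '[[[0, 0, 0], [-0.0083, 0.0011, -0.0144]], [[0, 0, 0], [-0.0083, 0.0011, -0.0144]], [[0, 0, 0], [-0.0083, 0.0011, -0.0144]], [[0, 0, 0], [0, 0, 0]]]'

```text
t: 17.18
tcp_pos: [0.5496, -0.0059, 0.1241]
tcp_rot: [[-0.432, 0.755, -0.494], [0.848, 0.526, 0.061], [0.306, -0.392, -0.867]]
force: [0.3, -4.3, 1.2]
grip_width: 0.248
grip_force: 2.6
```

```bash
python3 st.py; python3 fit.py
```

```text
17.1833 F jig [np.float64(0.9), np.float64(-4.2), np.float64(1.2)] [-0.71 -0.37  0.51] w 0.248 C [-25.6 -10.5 119.7] tool phi -51.6
wrist 5382 phi -38.5 [-25.4  -8.9 127.5] 0.073
scene 72 phi -39.1 [-21.8  -7.6 125.4] 0.072
top 65 phi -31.7 [-39.4   4.  135.6] 0.032
```

Call:
drive_tool --plan '[[[0, 0, 0], [0.0083, -0.0011, 0.0144]], [[0, 0, 0], [0.0083, -0.0011, 0.0144]], [[0, 0, 0], [0, 0, 0]]]'

```text
t: 17.58
tcp_pos: [0.5498, -0.0043, 0.1241]
tcp_rot: [[-0.51, 0.705, -0.493], [0.786, 0.615, 0.066], [0.349, -0.354, -0.867]]
force: [-0.4, -3.8, 0.8]
grip_width: 0.25
grip_force: 1.2
```

```bash
python3 st.py; python3 fit.py
```

```text
17.5833 F jig [np.float64(0.1), np.float64(-3.9), np.float64(0.8)] [-0.53 -0.47  0.32] w 0.25 C [-25.6  -8.9 119.8] tool phi -45.4
wrist 5327 phi -38.3 [-25.5  -8.8 127.5] 0.074
scene 66 phi -39.3 [-21.3  -7.4 125.1] 0.072
top 69 phi -31.4 [-38.8   3.6 135.2] 0.033
```

Call:
drive_tool --plan '[[[0, 0, 0], [0.0055, -0.0007, 0.0096]], [[0, 0, 0], [0.0055, -0.0007, 0.0096]], [[0, 0, 0], [0, 0, 0]]]'

```text
t: 17.98
tcp_pos: [0.5498, -0.0032, 0.1243]
tcp_rot: [[-0.557, 0.668, -0.493], [0.742, 0.667, 0.067], [0.374, -0.329, -0.867]]
force: [-0.7, -1.8, -0.4]
grip_width: 0.249
grip_force: 0.5
```

```bash
python3 st.py; python3 fit.py
```

```text
17.9833 F jig [np.float64(-0.5), np.float64(-1.9), np.float64(-0.4)] [-0.26 -0.48  0.11] w 0.249 C [-25.7  -7.8 120. ] tool phi -41.4
wrist 5258 phi -38.1 [-25.7  -8.6 127.6] 0.074
scene 68 phi -39.0 [-21.3  -7.5 125.1] 0.073
top 63 phi -31.4 [-38.1   3.1 134.8] 0.032
```

Call:
drive_tool --plan '[[[0, 0, 0], [0, 0, 0]], [[0, 0, 0], [0, 0, 0]], [[0, 0, 0], [0, 0, 0]]]' --grip 0.2

```text
t: 18.38
tcp_pos: [0.55, -0.0036, 0.1244]
tcp_rot: [[-0.557, 0.669, -0.493], [0.742, 0.667, 0.066], [0.373, -0.329, -0.868]]
force: [0.7, 0.4, 0.3]
grip_width: 0.401
grip_force: 0.0
```

```bash
python3 st.py; python3 fit.py
```

```text
18.3833 F jig [np.float64(0.7), np.float64(0.5), np.float64(0.3)] [-0.09 -0.52 -0.03] w 0.401 C [-25.5  -8.2 120.1] tool phi -41.5
wrist 5347 phi -34.2 [-25.7  -8.9 127.6] 0.074
scene 64 phi -34.5 [-21.7  -7.  125.4] 0.072
top 70 phi -32.4 [-39.6   1.9 135.7] 0.035
```

The handle relaxes by itself to about −34° (≈1.28 rad) whenever nothing touches it. It settles there repeatably and stays there, above the 1.2 lock angle. It has been driven fully to its stop, so I'll retreat and do a final check.

Call:
drive_tool --plan '[[[0.2, -0.026, 0.35], [0, 0, 0]], [[0.4, -0.053, 0.69], [0, 0, 0]], [[0.4, -0.053, 0.69], [0, 0, 0]], [[0.4, -0.053, 0.69], [0, 0, 0]], [[0.4, -0.053, 0.69], [0, 0, 0]]]'

```text
t: 18.95
tcp_pos: [0.5951, -0.0101, 0.203]
tcp_rot: [[-0.557, 0.668, -0.493], [0.742, 0.667, 0.066], [0.373, -0.33, -0.867]]
force: [0.8, 0.4, -0.8]
grip_width: 0.4
grip_force: 0.0
```

Call:
drive_tool --plan '[[[0.1, 0, 0.7], [0, 0, 0]], [[0.1, 0, 0.7], [0, 0, 0]], [[0, 0, 0], [0, 0, 0]], [[0, 0, 0], [0, 0, 0]], [[0, 0, 0], [0, 0, 0]]]'

```text
t: 19.37
tcp_pos: [0.5993, -0.0102, 0.2362]
tcp_rot: [[-0.556, 0.668, -0.495], [0.742, 0.667, 0.065], [0.373, -0.331, -0.867]]
force: [-0.0, -0.0, -0.1]
grip_width: 0.395
grip_force: 0.0
```

```bash
python3 fit.py; python3 gap.py g6.png; python3 fit.py
```

```text
wrist 1750 phi -33.9 [-24.9  -9.6 127.2] 0.071
scene 140 phi -36.1 [-21.5  -7.  125.2] 0.069
top 91 phi -31.4 [-25.7  -7.9 127.7] 0.069
19.5167 F jig [np.float64(-0.2), np.float64(-0.2), np.float64(-0.1)] [-0.06 -0.49 -0.01] w 0.398 C [ 24.1  -8.4 231.5] tool phi -41.5
top -10 tile y -125.3 -46.2 | top 0 tile y -121.9 -45.3 | top 10 tile y -118.2 -47.5 | top 20 tile y -111.8 -51.5 | top 30 tile y -108.1 -44.9 | top 40 tile y -104.6 -47.1 | top 50 tile y -98.2 -45.7 | 
scene -10 tile y -190.7 -53.3 | scene 0 tile y -190.4 -50.0 | scene 10 tile y -191.4 -49.2 | scene 20 tile y -190.9 -48.5 | scene 30 tile y -190.7 -48.8 | scene 40 tile y -190.4 -50.6 | scene 50 tile y -191.4 -48.8 | 
wrist 1749 phi -33.9 [-24.9  -9.5 127.2] 0.071
scene 142 phi -35.3 [-21.1  -7.3 125. ] 0.07
top 92 phi -33.3 [-27.8  -7.3 128.9] 0.064
```

View pics/g6.png

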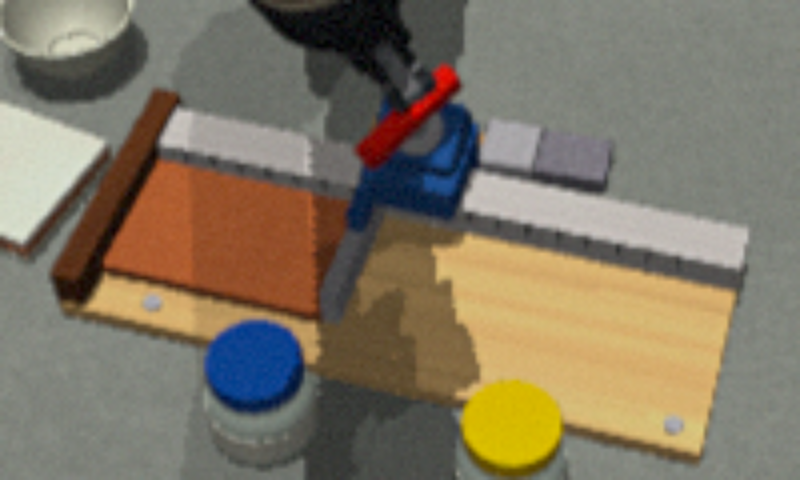

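The final crop shows the tile flush between the fence (120,190) and the plate (350,265). The handle is stable past the lock angle, nothing else has moved, and the gripper is clear. Handing in.

```bash
python3 -c "
from station import env
print(env.job_done())"
```

```text
the job is handed in; nothing more can be done
None
```

Handed in at about 20 s: the tile sits snug between the fence and the stop, and the T-handle was turned to its stop, but it springs back to about 1.28 rad once released, short of the 1.45 stop but past the 1.2 lock angle (I did not push-test the lock).

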